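# Seat a microtube rack on the reader's locators and clamp it

### The job

Slide the microtube rack across the rack reader's deck until it is fully home, its long side touching both steel dowels and its ear pressed up to the head of the end stop's screw; then press the red-handled clamp lever down so that its foot holds the ear. Push gently, by feel, since the stop screw's setting differs each time: do not force the rack against the dowels or the stop, leave no gap at any of the three, do not tip the rack, and leave the cups, marker and timer where they are.

Things in the scene. Friction and masses are not known exactly. Their poses are not given: they have to be found in the camera images.
- reader: rack reader: low white console fixed to the table, 196 (x) x 316 (y) x 50 mm, flat aluminium deck on top, 50 mm above the table. Origin: centre of its underside; x points away from the robot, y to the robot's left, turned up to 0.25 rad. Only the two dowels, the end stop, the clamp lever and the loose rack stand on the deck
- dowel_left: left locating dowel: upright fixed steel pin, 10 mm in diameter, 20 mm high, polished (friction 0.2). Origin: centre of its foot on the deck, at (65, 36, 50) mm in the reader's frame; its near side lies at x = 60 mm
- dowel_right: right locating dowel, the same; origin at (65, -39, 50) mm in the reader's frame
- end_stop: end stop: dark steel block 36 (x) x 20 (y) x 24 mm on the deck. Origin: foot of the middle of its face, (20, 130, 50) mm in the reader's frame. Through it goes a stop screw towards -y, axis 7.5 mm over the deck, head 13 mm in diameter, set by hand so that the head stands 4 to 28 mm out of the face (not measured). A weak sprung button (0.5 N) in the head stands 1.5 mm proud and sinks flush
- rack: loose rack, 0.25 to 0.42 kg, 43 mm high: grey plate 86 (x) x 128 (y) x 8 mm under a white block with blue caps. Ear, 8 mm thick, at its +y end: x -20 to 43, y 64 to 114. Origin: centre of the plate's underside; home: x = 17, y = -12 to 12 mm in the reader's frame, no turn. Starts 10 to 32 mm short of the dowels, 14 to 62 mm of the stop, turned up to 0.12 rad; slides at 1 to 5 N; near the locators go slower than 25 mm/s, since a knock counts as force
- edge_left (a point): point on the rack's dowel-side edge (+x), (43, 45, 4) mm in the rack's frame. Home: x = 60 mm in the reader's frame
- edge_right (a point): point on the rack's dowel-side edge (+x), (43, -45, 4) mm in the rack's frame. Home: x = 60 mm in the reader's frame
- ear_end (a point): point of the ear's end face that meets the stop screw, (3, 114, 4) mm in the rack's frame. Home: y = 102 to 126 mm in the reader's frame, as the screw is set
- clamp (a joint): angle of the clamp lever, rad: 0 raised, about 0.6 with its foot on the ear. A stiff hinge (0.3 N m of friction, so about 3 N at the grip) along the reader's y at (76, 91) mm, 18 mm over the deck; the lever reaches 128 mm from it towards -x (the robot) and stays where it is left
- clamp_foot: rubber foot under the clamp lever, 14 mm in diameter, 41 mm from the hinge. Origin: middle of its underside; with the lever down it presses on the ear, 8 mm over the deck, at (35, 91) mm in the reader's frame
- clamp_grip (a point): middle of the top of the lever's red grip (58 mm long, 16 mm wide), 99 mm from the hinge. Raised: at about (-2, 91) mm in the reader's frame, 80 mm over the deck; down: (-23, 91) mm, 26 mm over the deck. Press it down from above; 8 to 15 N clamps well
- specimen_cup_1: bystander: specimen cup with a red lid, 66 x 66 x 75 mm, on the right; origin at its foot
- specimen_cup_2: bystander: specimen cup with a white lid, 66 x 66 x 75 mm, on the right; origin at its foot
- marker: bystander: grey marker with a black cap, 136 mm long, near right; origin at its underside
- timer: bystander: white countdown timer lying flat, 58 x 66 x 19 mm, near left; origin at its underside
There are look-alikes about, which are no part of the job. Leave any brown look-alike of the rack alone.

How it is judged:
By the outcome, as a careful person would: the job done as asked, in the order asked, and still so for the second after the job is handed in, with the robot touching nothing.
It also fails if it takes over 72 s, if anything falls off the work surface, if the arm or the gripper's body presses on something with over 40 N, if the wrist force passes 120 N, or if a joint passes its speed limit or range.

### The arm

A 6-joint arm with a two-finger parallel gripper is mounted at the origin on the work surface; the furniture and walls round the work are solid. World frame = base frame: x ahead of the robot, y to its left, z up, the work surface at z = 0. Lengths are in m, angles in degrees, forces in N, time in s.
With the tool pointing down it reaches from about 0.275 to 0.825 m from the base axis. Payload 4.9 kg.
Tool frame: the origin (TCP) lies on the centre line of the jaws, within the pads' length; the fingertips stand 19 mm ahead of it and the grasp point (between the pads) is the TCP; z points along the fingers, y is the line along which they close (so a half turn about z gives the same grasp; the last joint's range is limited). The gripper opens to 85 mm and grips with 20 to 120 N. Pads are 22 mm wide; open, the fingers measure 114 mm over their backs; the gripper's body (76 mm by 85 mm) begins 54 mm behind the grasp point. The pads swing forward as they close: fully open they stand 13 mm farther back than shut.
Start: joints at [60.206, 18.69, -11.035, 60.275, 0, 82.311], TCP at [0.207, 0.51, 0.25] pointing down, gripper open.
Joint ranges: [-152.03, 152.03], [-55.5, 102.48], [-74.3, 77.21], [-110.64, 120.58], [-84.22, 78.4], [-180, 180]. Speed limits (degrees/s): [147.25, 147.25, 180, 180, 180, 180].

### API

Orientations are given as [roll, pitch, yaw] about the fixed x, y, z axes, in that order (R = Rz(yaw) Ry(pitch) Rx(roll)).
In Python, from bench import env gives the robot as it stands. The module is installed in compiled form; this text tells all that it offers.
- The arm moves only by the tool drive_tool, never from a script. Its arguments are lists of equal length, an entry for each row: "offset": the shift along the world's x, y, z in mm, a list of three; "spin": the turn about the world's z in rad; "fingers": the opening, from 0 (shut) to 1 (fully open). In form: {"offset": [[x, y, z], ...], "spin": [spin, ...], "fingers": [fingers, ...]}. A call has 1 to 5 rows; each row is the pose to reach, as a shift and turn from the pose commanded when the call began; what a row does not reach only later rows make up. A row lasts 1/12 s, in which the tool goes at most 41.7 mm and 7.16 degrees, less where a joint would pass 70% of its speed; a pose out of reach is approached as far as the arm can. A call with a gripper value outside its range is refused whole. The fingers move at their own pace and stop on an object; the grip force is fixed at half the most. Time passes only in rows, so rows that repeat a pose let the fingers close. It gives the time, the measured TCP pose, the force, the opening and the grip force at its end, in the units of the state.
- env.observe(): the state, without advancing time (a new reading comes with each control period).
- env.read_camera(name): name is "scene" or "side" or "wrist"; returns the picture (480x640x3 uint8, red, green, blue); there is no depth.
- env.get_calibration(name): a dict with "K" (3x3 intrinsics, pixels), "rvec" (rotation vector, rad) and "tvec" (3), from world to camera coordinates, as OpenCV has them. Camera axes: x right, y down, z forward; pixel columns grow to the right and rows downward; lengths in m; the calibration is good to about 2 mm. A picture is of the moment at which its call begins: read the wrist's pose just before it. get_calibration takes no time and is no camera call; for the wrist camera it gives the pose at the moment of the call.
- env.sign_off(): hands the job in; it is judged then, once.
Trained networks look in the newest picture that a camera, given by its name, has taken for a name from the list of things; names that differ only in an ending like _2 or _b are one class to them, and where a whole thing is asked for, a point or a joint stands for the part that bears it (a point fixed in the world has none). Each returns a list of dicts, best first, with "conf" (0 to 1); they miss things now and then, are a little off and sometimes report something else, mostly with a low value. They report only what shows in the picture. A call takes as long as a camera call. They do not tell look-alikes from the thing itself.
- env.silhouettes(camera, name): "mask" (480x640 bool, what is visible of it).
- env.tip_of(camera, name): "point" ([x, y, z] in m, in world coordinates, good to about 4 mm: a listed point, or the origin of a listed thing).
The state is a dict: "clock": time; "joint_positions": joint angles; "joint_vel": joint speeds; "joint_torque": joint torques, N m; "position": TCP position; "eef_rot": TCP orientation; "wrist_force": force on the tool from outside, world axes, zero at the start; "moment": the same for the moment, N m; "width": finger opening in m; "finger_force": force on a finger pad.
Only numpy, scipy, OpenCV 4.12 (cv2) and the standard library are available. Lean on these libraries where they do the work, as an engineer would, in place of code of your own. Each camera call takes 0.05 s, during which the arm holds its last target. There are 200 camera calls.

## Working session

There is one attempt and no reset: what is moved stays moved. The work goes in short steps, Python scripts to look and compute and a tool call to move; the robot and the scene stay as the last step left them, time stands still between calls to the robot, and variables do not carry over. Pictures are saved under pics/ and viewed, at most 10 in all, crops included, and the job is handed in when it is done.

Besides the shell and the picture viewer there is one more tool, called after ">>>" as name(argument=value, ...) on one line, values as JSON. drive_tool: Moves the arm, as the interface text tells. Its arguments: {"type":"object","properties":{"offset":{"type":"array"},"spin":{"type":"array"},"fingers":{"type":"array"}},"required":["offset","spin","fingers"]}

```bash
mkdir -p pics
cat > h.py <<'E'
import numpy as np, cv2
from bench import env
def snap(c,f):
    im=env.read_camera(c); cv2.imwrite('pics/'+f,im[:,:,::-1]); return im
def px(c,p):
    k=env.get_calibration(c); return cv2.projectPoints(np.array(p,float).reshape(-1,3),np.array(k['rvec']),np.array(k['tvec']),np.array(k['K']),None)[0].reshape(-1,2)
E
python3 - <<'E'
from h import *
s=env.observe(); print({k:np.round(v,3) for k,v in s.items()})
for c in ['scene','side']:
    snap(c,c+'0.png')
    for n in ['reader','dowel_left','dowel_right','end_stop','rack','edge_left','edge_right','ear_end','clamp_grip']:
        print(c,n,[(np.round(d['point'],4).tolist(),round(d['conf'],2)) for d in env.tip_of(c,n)][:3])
E
```

```text
{'clock': np.float64(0.0), 'joint_positions': array([ 60.205,  18.732, -11.092,  60.275,   0.   ,  82.311]), 'joint_vel': array([ 0.044, -0.037,  0.078,  0.025, -0.018,  0.   ]), 'joint_torque': array([ 3.0000e-03, -4.4340e+01,  2.6244e+01,  1.5000e-02,  0.0000e+00,
       -0.0000e+00]), 'position': array([0.207, 0.509, 0.25 ]), 'eef_rot': array([-1.79902e+02, -1.40000e-02,  1.57895e+02]), 'wrist_force': array([-0.24 ,  0.617, -0.191]), 'moment': array([ 0.006, -0.032, -0.064]), 'finger_force': np.float64(0.0), 'width': np.float64(0.085)}
scene reader [([0.5853, 0.0059, -0.0023], 0.77)]
scene dowel_left [([0.6506, 0.0345, 0.0504], 0.49)]
scene dowel_right []
scene end_stop [([0.612, 0.1307, 0.055], 0.45)]
scene rack [([0.5809, -0.034, 0.0519], 0.81)]
scene edge_left [([0.6302, 0.0019, 0.0518], 0.93), ([0.3629, -0.0416, 0.0057], 0.8), ([0.4205, -0.3601, 0.0012], 0.24)]
scene edge_right [([0.2749, -0.0282, 0.0075], 0.84), ([0.6167, -0.0843, 0.0558], 0.66), ([0.5999, 0.0761, 0.0553], 0.28)]
scene ear_end [([0.6001, 0.0792, 0.056], 0.86), ([0.4324, -0.0057, 0.0042], 0.7)]
scene clamp_grip [([0.5883, 0.0946, 0.1316], 0.48)]
side reader [([0.5866, -0.0008, -0.004], 0.85)]
side dowel_left []
side dowel_right [([0.6475, -0.0365, 0.0484], 0.43)]
side end_stop [([0.6108, 0.1358, 0.0535], 0.7), ([0.5812, -0.0366, 0.0526], 0.48), ([0.3206, 0.3047, 0.0024], 0.19)]
side rack [([0.3232, 0.0085, 0.0013], 0.7), ([0.5817, -0.031, 0.0514], 0.68), ([0.5905, 0.0956, 0.1324], 0.29)]
side edge_left [([0.6303, 0.0065, 0.0526], 0.87), ([0.3086, -0.2565, 0.0], 0.2)]
side edge_right [([0.6203, -0.0853, 0.0563], 0.92), ([0.2782, -0.0331, -0.0031], 0.91)]
side ear_end [([0.6017, 0.0755, 0.0545], 0.85), ([0.4359, -0.0038, 0.0068], 0.83), ([0.6206, -0.0845, 0.0531], 0.62)]
side clamp_grip [([0.5885, 0.0929, 0.1347], 0.8), ([0.5852, 0.0004, -0.0029], 0.16)]
```

View pics/scene0.png

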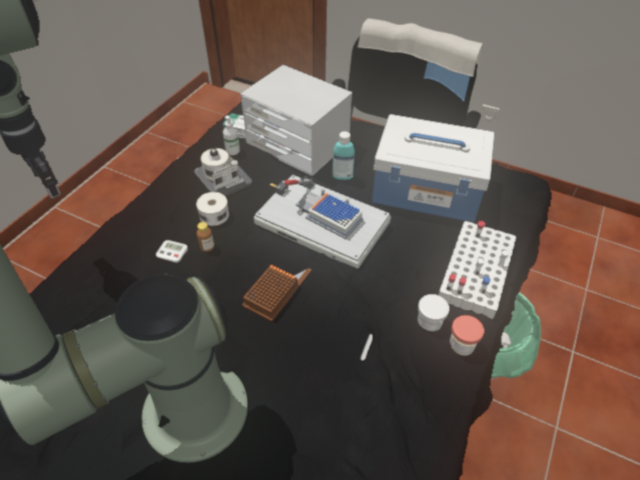

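View pics/side0.png

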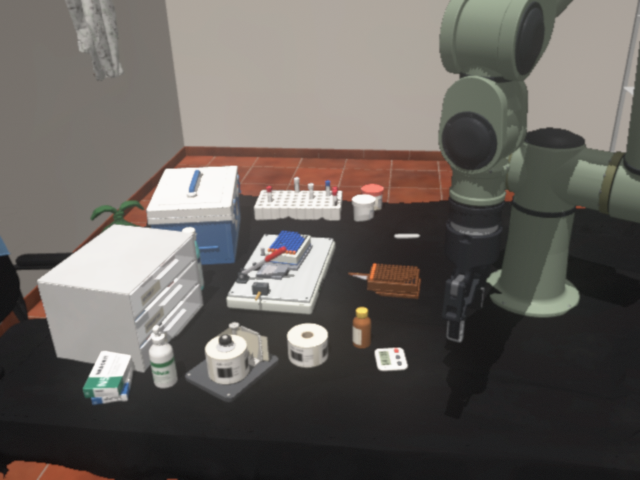

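The brown rack at scene (275,292) / side (395,280) lies on the table and is the look-alike. The real one has blue caps and stands on the white reader, at scene (335,210) / side (290,247). I'll confirm it from close up with the wrist camera on the way there.

>>> drive_tool(offset=[[19, -34, 2], [38, -68, 4], [57, -102, 6], [76, -136, 8], [95, -170, 10]], spin=[0.07, 0.14, 0.21, 0.28, 0.35], fingers=[0, 0, 0, 0, 0])

```text
clock: 1.42
position: [0.3024, 0.3381, 0.2604]
eef_rot: [180.0, 0.0, 178.2]
wrist_force: [1.5, -0.3, 0.0]
width: 0.0255
finger_force: 0.0
```

>>> drive_tool(offset=[[19, -34, 2], [38, -68, 4], [57, -102, 6], [76, -136, 8], [95, -170, 10]], spin=[0, 0, 0, 0, 0], fingers=[0, 0, 0, 0, 0])

```text
clock: 1.83
position: [0.3976, 0.1679, 0.2707]
eef_rot: [180.0, 0.1, 178.0]
wrist_force: [0.3, 0.8, 0.2]
width: -0.0001
finger_force: 0.0
```

>>> drive_tool(offset=[[19, -34, 2], [38, -68, 4], [57, -102, 6], [76, -136, 8], [95, -170, 10]], spin=[0, 0, 0, 0, 0], fingers=[0, 0, 0, 0, 0])

```text
clock: 2.25
position: [0.4926, -0.0024, 0.2806]
eef_rot: [180.0, 0.0, 177.9]
wrist_force: [0.6, 0.4, 0.5]
width: 0.0001
finger_force: 0.0
```

Run:
```python
from h import *
s=env.observe(); print({k:np.round(s[k],3) for k in ['clock','position','eef_rot','joint_positions','wrist_force']})
for c in ['wrist']:
    snap(c,c+'0.png')
    for n in ['reader','dowel_left','dowel_right','end_stop','rack','edge_left','edge_right','ear_end','clamp_grip']:
        print(c,n,[(np.round(d['point'],4).tolist(),round(d['conf'],2)) for d in env.tip_of(c,n)][:3])
```

```text
{'clock': np.float64(2.25), 'position': array([ 0.493, -0.002,  0.281]), 'eef_rot': array([1.79996e+02, 3.30000e-02, 1.77924e+02]), 'joint_positions': array([-8.8750e+00,  1.1434e+01, -1.6283e+01,  6.2251e+01,  8.0000e-03,
       -6.7990e+00]), 'wrist_force': array([0.554, 0.41 , 0.512])}
wrist reader [([0.3156, 0.3028, -0.0002], 0.28)]
wrist dowel_left []
wrist dowel_right []
wrist end_stop []
wrist rack [([0.5769, -0.0311, 0.0537], 0.78), ([0.3194, 0.0056, 0.0011], 0.69)]
wrist edge_left [([0.3582, -0.037, 0.0021], 0.84)]
wrist edge_right []
wrist ear_end [([0.5973, 0.0798, 0.0567], 0.92)]
wrist clamp_grip [([0.5896, 0.095, 0.1265], 0.86)]
```

View pics/wrist0.png

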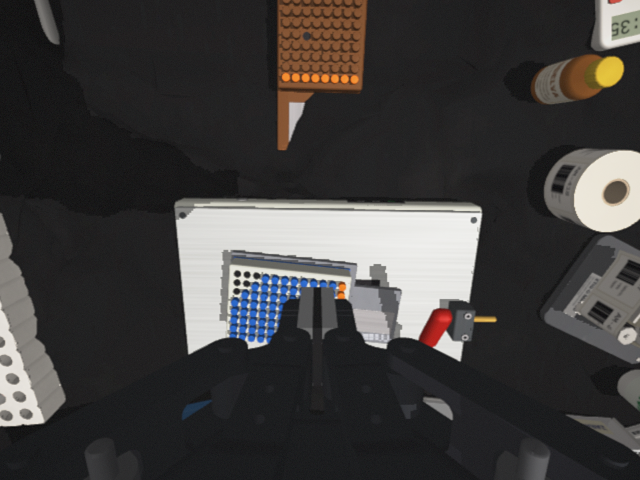

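Confirmed: the blue-capped rack, wrist (290,295), is on the white deck. The brown one, at (320,45), is down on the table. Next I'll work out the reader and rack poses from the edges at (177,203)–(481,207) for the deck's near edge and (230,251)–(356,264) for the rack plate's near edge.

```bash
cat >> h.py <<'E'
def bp(c,uv,z):
    k=env.get_calibration(c); R=cv2.Rodrigues(np.array(k['rvec']))[0]; t=np.array(k['tvec']).ravel()
    d=np.c_[np.array(uv,float),np.ones(len(uv))]@np.linalg.inv(np.array(k['K'])).T@R; o=-R.T@t
    return o+d*((z-o[2])/d[:,2])[:,None]
def red(c,pts): return np.round(pts,4).tolist()
E
python3 - <<'E'
from h import *
r=bp('wrist',[(177,203),(481,207)],.05); e=bp('wrist',[(230,251),(356,264)],.058)
print(r,e)
for q in (r,e):
    d=q[1]-q[0]; print(np.hypot(*d[:2]), -np.arctan2(d[0],d[1]))
d=r[1]-r[0]; y=-np.arctan2(d[0],d[1]); c=r.mean(0)[:2]+.098*np.array([np.cos(y),np.sin(y)]); print('reader',c,y)
im=env.read_camera('wrist'); cv2.imwrite('pics/w0c.png',cv2.resize(im[190:350,165:505,::-1],None,fx=2.3,fy=2.3,interpolation=cv2.INTER_CUBIC))
E
```

```text
[[ 0.47930132 -0.13722626  0.05      ]
 [ 0.49338516  0.16216931  0.05      ]] [[ 0.52801889 -0.08792434  0.058     ]
 [ 0.54601475  0.03785152  0.058     ]]
0.2997266486933534 -0.0470062697344726
0.12705674718984017 -0.14211428072652033
reader [0.58423499 0.00786661] -0.0470062697344726
```

View pics/w0c.png

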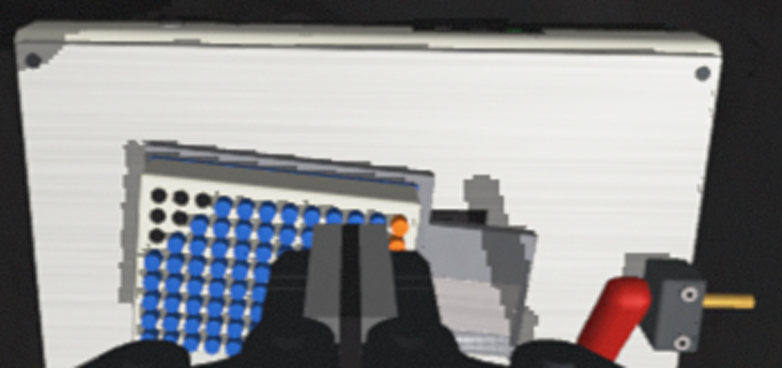

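>>> drive_tool(offset=[[4, -10, -40], [8, -20, -80], [12, -27, -120], [15, -27, -155], [17, -27, -180]], spin=[0, 0, -0.01, -0.01, -0.01], fingers=[0, 0, 0, 0, 0])

```text
clock: 3.22
position: [0.5076, -0.0269, 0.0975]
eef_rot: [180.0, -0.1, 177.4]
wrist_force: [-0.5, -0.2, -0.4]
width: -0.0001
finger_force: 0.0
```

>>> drive_tool(offset=[[0, 0, -12], [0, 0, -20], [0, 0, -26], [0, 0, -27], [0, 0, -27]], spin=[0, 0, 0, 0, 0], fingers=[0, 0, 0, 0, 0])

```text
clock: 3.63
position: [0.5094, -0.0273, 0.0738]
eef_rot: [-180.0, 0.1, 177.4]
wrist_force: [-0.2, -0.5, 0.1]
width: -0.0002
finger_force: 0.0
```

>>> drive_tool(offset=[[2, 0, 0], [4, 0, 0], [6, 0, 0], [8, 0, 0], [10, 0, 0]], spin=[0, 0, 0, 0, 0], fingers=[0, 0, 0, 0, 0])

```text
clock: 4.05
position: [0.5195, -0.0275, 0.0737]
eef_rot: [-180.0, 0.0, 177.4]
wrist_force: [-0.1, -0.1, -0.7]
width: 0.0
finger_force: 0.0
```

>>> drive_tool(offset=[[1, 0, 0], [2, 0, 0], [3, 0, 0], [4, 0, 0], [5, 0, 0]], spin=[0, 0, 0, 0, 0], fingers=[0, 0, 0, 0, 0])

```text
clock: 4.47
position: [0.524, -0.0274, 0.0732]
eef_rot: [-180.0, -0.0, 177.4]
wrist_force: [0.3, -0.6, -0.2]
width: 0.0001
finger_force: 0.0
```

>>> drive_tool(offset=[[1, 0, 0], [2, 0, 0], [3, 0, 0], [4, 0, 0], [5, 0, 0]], spin=[0, 0, 0, 0, 0], fingers=[0, 0, 0, 0, 0])

```text
clock: 4.88
position: [0.5283, -0.0274, 0.0731]
eef_rot: [-180.0, -0.1, 177.4]
wrist_force: [-2.7, -0.9, 1.8]
width: 0.0003
finger_force: 1.0
```

Run:
```python
from h import *
s=env.observe(); print({k:np.round(s[k],4) for k in ['clock','position','wrist_force','moment']})
for c in ['scene','side','wrist']:
    snap(c,c+'1.png')
    for n in ['rack','edge_left','edge_right','ear_end']:
        print(c,n,[(np.round(d['point'],4).tolist(),round(d['conf'],2)) for d in env.tip_of(c,n) if d['point'][2]>.03][:2])
```

```text
{'clock': np.float64(4.8833), 'position': array([ 0.5283, -0.0274,  0.0731]), 'wrist_force': array([-2.6523, -0.877 ,  1.7772]), 'moment': array([-0.0341,  0.44  ,  0.0313])}
scene rack [([0.5813, -0.0361, 0.0485], 0.92)]
scene edge_left []
scene edge_right [([0.6163, -0.0812, 0.0547], 0.74)]
scene ear_end [([0.601, 0.0764, 0.0542], 0.97)]
side rack [([0.5801, -0.031, 0.0527], 0.83)]
side edge_left [([0.6297, 0.0068, 0.0542], 0.86)]
side edge_right [([0.622, -0.0846, 0.0543], 0.69)]
side ear_end [([0.6042, 0.0715, 0.0535], 0.78)]
wrist rack [([0.5796, -0.0331, 0.0504], 0.86)]
wrist edge_left []
wrist edge_right [([0.5768, -0.0345, 0.0511], 0.65)]
wrist ear_end []
```

>>> drive_tool(offset=[[1, 0, 0], [2, 0, 0], [3, 0, 0], [4, 0, 0], [5, 0, 0]], spin=[0, 0, 0, 0, 0], fingers=[0, 0, 0, 0, 0])

```text
clock: 6.05
position: [0.5342, -0.0274, 0.0733]
eef_rot: [-180.0, 0.0, 177.4]
wrist_force: [-1.8, -0.5, 1.0]
width: -0.0004
finger_force: 0.7
```

>>> drive_tool(offset=[[1, 0, 0], [2, 0, 0], [3, 0, 0], [4, 0, 0], [5, 0, 0]], spin=[0, 0, 0, 0, 0], fingers=[0, 0, 0, 0, 0])

```text
clock: 6.47
position: [0.5391, -0.0274, 0.0733]
eef_rot: [-180.0, -0.0, 177.4]
wrist_force: [-1.7, 0.2, 0.8]
width: -0.0001
finger_force: 0.7
```

>>> drive_tool(offset=[[0.8, 0, 0], [1.6, 0, 0], [2.4, 0, 0]], spin=[0, 0, 0], fingers=[0, 0, 0])

```text
clock: 6.72
position: [0.5414, -0.0274, 0.0733]
eef_rot: [-180.0, -0.0, 177.4]
wrist_force: [-1.1, 0.7, 0.6]
width: -0.0002
finger_force: 0.7
```

Run:
```python
from h import *
s=env.observe(); print({k:np.round(s[k],4) for k in ['clock','position','wrist_force','moment']})
for c in ['scene','side']:
    snap(c,c+'2.png')
    for n in ['dowel_left','dowel_right','rack','edge_left','edge_right','ear_end']:
        print(c,n,[(np.round(d['point'],4).tolist(),round(d['conf'],2)) for d in env.tip_of(c,n) if d['point'][2]>.03][:2])
```

```text
{'clock': np.float64(6.7167), 'position': array([ 0.5414, -0.0274,  0.0733]), 'wrist_force': array([-1.0742,  0.7103,  0.6175]), 'moment': array([-0.0463,  0.2958, -0.0151])}
scene dowel_left []
scene dowel_right []
scene rack [([0.5938, -0.0349, 0.0473], 0.97)]
scene edge_left []
scene edge_right [([0.6331, -0.08, 0.0538], 0.79)]
scene ear_end [([0.6107, 0.0774, 0.0557], 0.57)]
side dowel_left []
side dowel_right []
side rack [([0.5951, -0.0303, 0.0507], 0.72)]
side edge_left [([0.6419, 0.0099, 0.0555], 0.63), ([0.5974, -0.0295, 0.0508], 0.33)]
side edge_right [([0.638, -0.0813, 0.0524], 0.7), ([0.5881, 0.0947, 0.1332], 0.5)]
side ear_end [([0.612, 0.0762, 0.0555], 0.69)]
```

>>> drive_tool(offset=[[0.8, 0, 0], [1.6, 0, 0], [2.4, 0, 0]], spin=[0, 0, 0], fingers=[0, 0, 0])

```text
clock: 7.67
position: [0.5431, -0.0275, 0.0731]
eef_rot: [-180.0, -0.1, 177.4]
wrist_force: [-2.3, -1.5, 1.5]
width: -0.0003
finger_force: 1.5
```

>>> drive_tool(offset=[[0.5, 0, 0], [1, 0, 0], [1.5, 0, 0]], spin=[0, 0, 0], fingers=[0, 0, 0])

```text
clock: 7.92
position: [0.5451, -0.0276, 0.0732]
eef_rot: [-180.0, -0.0, 177.4]
wrist_force: [-2.4, -1.9, 1.0]
width: 0.0003
finger_force: 1.3
```

>>> drive_tool(offset=[[0.5, 0, 0], [1, 0, 0], [1, 0, 0]], spin=[0, 0, 0], fingers=[0, 0, 0])

```text
clock: 8.17
position: [0.5464, -0.0274, 0.0732]
eef_rot: [-180.0, 0.0, 177.4]
wrist_force: [-1.9, -1.3, 0.2]
width: 0.0002
finger_force: 1.1
```

>>> drive_tool(offset=[[0.5, 0, 0], [1, 0, 0], [1, 0, 0]], spin=[0, 0, 0], fingers=[0, 0, 0])

```text
clock: 8.42
position: [0.5469, -0.0274, 0.0732]
eef_rot: [-180.0, -0.1, 177.4]
wrist_force: [-4.6, -1.4, 1.9]
width: -0.0003
finger_force: 1.9
```

>>> drive_tool(offset=[[0.4, 0, 0], [0.4, 0, 0]], spin=[0, 0], fingers=[0, 0])

```text
clock: 8.58
position: [0.5469, -0.0274, 0.0731]
eef_rot: [-180.0, -0.1, 177.4]
wrist_force: [-4.9, -1.5, 1.7]
width: 0.0
finger_force: 2.5
```

Run:
```python
from h import *
s=env.observe(); print({k:np.round(s[k],4) for k in ['clock','position','wrist_force','moment']})
ims=[]
p=[(.65,.03,.06),(.648,-.04,.06)]
for c in ['scene','side']:
    im=snap(c,c+'3.png'); u=px(c,p).mean(0).astype(int); print(px(c,p))
    ims.append(cv2.resize(im[u[1]-45:u[1]+45,u[0]-60:u[0]+60,::-1],(780,585) if 0 else (400,300),interpolation=cv2.INTER_CUBIC))
    for n in ['dowel_left','dowel_right','rack','edge_left','edge_right','ear_end']:
        print(c,n,[(np.round(d['point'],4).tolist(),round(d['conf'],2)) for d in env.tip_of(c,n) if d['point'][2]>.03][:2])
cv2.imwrite('pics/c3.png',np.hstack(ims))
```

```text
{'clock': np.float64(8.5833), 'position': array([ 0.5469, -0.0274,  0.0731]), 'wrist_force': array([-4.9098, -1.5454,  1.7272]), 'moment': array([-0.3844,  1.0818, -0.0192])}
[[324.37176357 192.99458974]
 [347.19284776 201.70948739]]
scene dowel_left []
scene dowel_right []
scene rack [([0.6006, -0.0321, 0.0538], 0.81)]
scene edge_left [([0.6124, 0.1307, 0.0525], 0.66)]
scene edge_right [([0.6429, -0.0757, 0.0575], 0.71)]
scene ear_end [([0.6085, 0.0838, 0.0551], 0.97)]
[[255.11077844 265.11430432]
 [262.28353206 251.63765266]]
side dowel_left []
side dowel_right []
side rack [([0.6037, -0.0277, 0.0544], 0.67)]
side edge_left [([0.645, 0.0148, 0.0554], 0.81)]
side edge_right []
side ear_end [([0.6109, 0.0802, 0.0535], 0.91)]
```

View pics/c3.png

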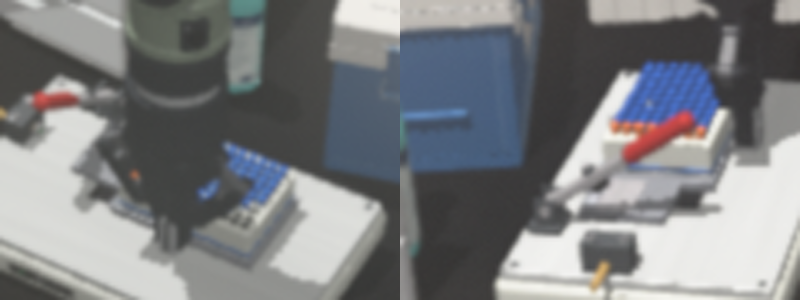

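>>> drive_tool(offset=[[0.4, 0, 0], [0.4, 0, 0], [0.4, 0, 0]], spin=[0, 0, 0], fingers=[0, 0, 0])

```text
clock: 9.53
position: [0.547, -0.0274, 0.0731]
eef_rot: [-180.0, -0.1, 177.4]
wrist_force: [-5.5, -1.6, 2.6]
width: 0.0002
finger_force: 2.9
```

>>> drive_tool(offset=[[-8, 0, 0], [-22, 0, 0], [-22, -35, 0], [-22, -70, 0], [-22, -96, 0]], spin=[0, 0, 0, 0, 0], fingers=[0, 0, 0, 0, 0])

```text
clock: 9.95
position: [0.5275, -0.125, 0.074]
eef_rot: [-180.0, 0.2, 177.4]
wrist_force: [-0.4, -0.1, 0.1]
width: -0.0005
finger_force: 0.0
```

>>> drive_tool(offset=[[0, 0, 0], [30, 0, 0], [60, 0, 0], [75, 0, 0], [75, 0, 0]], spin=[0, 0, 0, 0, 0], fingers=[0, 0, 0, 0, 0])

```text
clock: 10.37
position: [0.6057, -0.1233, 0.0741]
eef_rot: [-180.0, 0.4, 177.4]
wrist_force: [-0.8, -0.8, -0.0]
width: 0.0
finger_force: 0.0
```

>>> drive_tool(offset=[[0.1, 1.5, 0], [0.2, 3, 0], [0.3, 4.5, 0], [0.4, 6, 0], [0.5, 7.5, 0]], spin=[0, 0, 0, 0, 0], fingers=[0, 0, 0, 0, 0])

```text
clock: 10.78
position: [0.601, -0.1156, 0.0734]
eef_rot: [180.0, -0.0, 177.4]
wrist_force: [-0.1, -0.0, -0.2]
width: -0.0003
finger_force: 0.0
```

Run:
```python
from h import *
s=env.observe(); print({k:np.round(s[k],4) for k in ['clock','position','wrist_force','moment']})
for c in ['scene','side']:
    snap(c,c+'4.png')
    for n in ['dowel_left','dowel_right','end_stop','rack','edge_left','edge_right','ear_end']:
        print(c,n,[(np.round(d['point'],4).tolist(),round(d['conf'],2)) for d in env.tip_of(c,n) if d['point'][2]>.03][:2])
```

```text
{'clock': np.float64(10.7833), 'position': array([ 0.601 , -0.1156,  0.0734]), 'wrist_force': array([-0.0822, -0.0281, -0.1682]), 'moment': array([-0.0002,  0.0164, -0.034 ])}
scene dowel_left [([0.6077, 0.0828, 0.0573], 0.49)]
scene dowel_right []
scene end_stop [([0.6125, 0.1305, 0.0503], 0.61)]
scene rack [([0.6017, -0.0321, 0.0519], 0.9), ([0.5913, 0.0969, 0.1299], 0.69)]
scene edge_left [([0.6439, 0.0119, 0.0504], 0.58)]
scene edge_right [([0.6393, -0.0745, 0.0529], 0.79)]
scene ear_end [([0.6084, 0.0831, 0.0544], 0.56)]
side dowel_left []
side dowel_right []
side end_stop [([0.6104, 0.1333, 0.0525], 0.79)]
side rack [([0.5996, -0.0289, 0.0518], 0.69)]
side edge_left [([0.6417, 0.0148, 0.0569], 0.87)]
side edge_right [([0.643, -0.0767, 0.0546], 0.66)]
side ear_end [([0.6127, 0.0808, 0.0545], 0.79)]
```

>>> drive_tool(offset=[[0, 1, 0], [0.1, 2, 0], [0.1, 3, 0], [0.2, 4, 0], [0.2, 5, 0]], spin=[0, 0, 0, 0, 0], fingers=[0, 0, 0, 0, 0])

```text
clock: 12.0
position: [0.6017, -0.1108, 0.0733]
eef_rot: [-180.0, -0.0, 177.4]
wrist_force: [0.5, -0.2, -0.8]
width: 0.0002
finger_force: 0.0
```

>>> drive_tool(offset=[[0, 1, 0], [0.1, 2, 0], [0.1, 3, 0], [0.2, 4, 0], [0.2, 5, 0]], spin=[0, 0, 0, 0, 0], fingers=[0, 0, 0, 0, 0])

```text
clock: 12.42
position: [0.602, -0.1058, 0.0733]
eef_rot: [180.0, 0.0, 177.4]
wrist_force: [-0.2, 0.2, -0.4]
width: 0.0001
finger_force: 0.0
```

>>> drive_tool(offset=[[0, 1, 0], [0.1, 2, 0], [0.1, 3, 0], [0.2, 4, 0], [0.2, 5, 0]], spin=[0, 0, 0, 0, 0], fingers=[0, 0, 0, 0, 0])

```text
clock: 12.83
position: [0.6023, -0.1012, 0.0734]
eef_rot: [-180.0, 0.0, 177.4]
wrist_force: [-0.2, -2.3, -0.9]
width: 0.0006
finger_force: 0.8
```

>>> drive_tool(offset=[[0, 1, 0], [0.1, 2, 0], [0.1, 3, 0], [0.2, 4, 0], [0.2, 5, 0]], spin=[0, 0, 0, 0, 0], fingers=[0, 0, 0, 0, 0])

```text
clock: 13.25
position: [0.6025, -0.0959, 0.0734]
eef_rot: [-180.0, 0.0, 177.4]
wrist_force: [-0.3, -1.9, 1.2]
width: 0.0
finger_force: 1.0
```

>>> drive_tool(offset=[[0, 1, 0], [0.1, 2, 0], [0.1, 3, 0], [0.2, 4, 0], [0.2, 5, 0]], spin=[0, 0, 0, 0, 0], fingers=[0, 0, 0, 0, 0])

```text
clock: 13.67
position: [0.6026, -0.0909, 0.0734]
eef_rot: [-180.0, 0.0, 177.4]
wrist_force: [0.4, -2.6, 1.3]
width: -0.0
finger_force: 1.2
```

Run:
```python
from h import *
s=env.observe(); print({k:np.round(s[k],4) for k in ['clock','position','wrist_force','moment']})
ims=[]
p=[(.61,.11,.06)]
for c,m in [('scene',25),('side',30)]:
    im=snap(c,c+'5.png'); u=px(c,p).mean(0).astype(int); print(u)
    ims.append(cv2.resize(im[u[1]-m:u[1]+m,u[0]-m:u[0]+m,::-1],(400,400),interpolation=cv2.INTER_CUBIC))
    for n in ['dowel_right','rack','edge_left','edge_right','ear_end']:
        print(c,n,[(np.round(d['point'],4).tolist(),round(d['conf'],2)) for d in env.tip_of(c,n) if d['point'][2]>.03][:2])
cv2.imwrite('pics/c5.png',np.hstack(ims))
```

```text
{'clock': np.float64(13.6667), 'position': array([ 0.6026, -0.0909,  0.0734]), 'wrist_force': array([ 0.39  , -2.6241,  1.2987]), 'moment': array([-0.3713,  0.0016, -0.0145])}
[291 192]
scene dowel_right [([0.6008, -0.0158, 0.0503], 0.5)]
scene rack [([0.6023, -0.0139, 0.052], 0.97)]
scene edge_left [([0.6421, 0.0239, 0.0519], 0.96), ([0.6089, 0.0966, 0.0554], 0.68)]
scene edge_right [([0.6409, -0.0627, 0.056], 0.84)]
scene ear_end [([0.6093, 0.097, 0.0574], 0.86), ([0.5911, 0.0963, 0.1313], 0.48)]
[264 282]
side dowel_right []
side rack [([0.5995, -0.0169, 0.05], 0.64)]
side edge_left [([0.6459, 0.0301, 0.0554], 0.79)]
side edge_right [([0.6436, -0.0657, 0.0538], 0.72)]
side ear_end [([0.609, 0.0943, 0.0559], 0.55)]
```

View pics/c5.png

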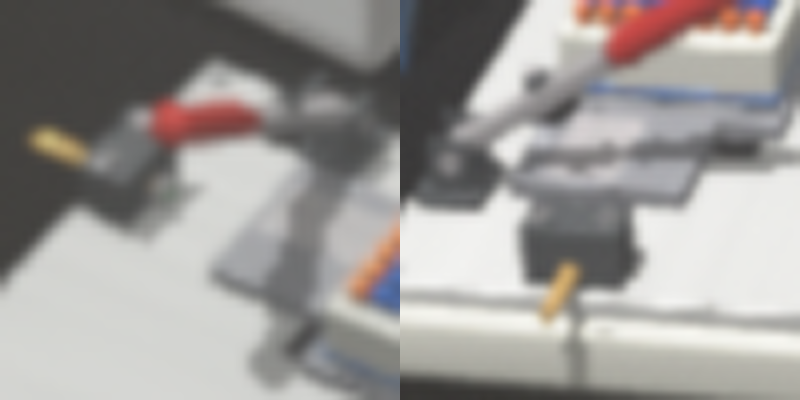

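>>> drive_tool(offset=[[0, 0.8, 0], [0, 1.6, 0], [0.1, 2.4, 0], [0.1, 3.2, 0], [0.1, 4, 0]], spin=[0, 0, 0, 0, 0], fingers=[0, 0, 0, 0, 0])

```text
clock: 14.68
position: [0.6027, -0.087, 0.0733]
eef_rot: [-180.0, 0.0, 177.4]
wrist_force: [-0.7, -2.3, 2.2]
width: 0.0
finger_force: 1.5
```

>>> drive_tool(offset=[[0, 0.8, 0], [0, 1.6, 0], [0.1, 2.4, 0], [0.1, 3.2, 0], [0.1, 3.2, 0]], spin=[0, 0, 0, 0, 0], fingers=[0, 0, 0, 0, 0])

```text
clock: 15.1
position: [0.6028, -0.0835, 0.0733]
eef_rot: [180.0, 0.0, 177.4]
wrist_force: [-0.1, -2.1, 1.3]
width: -0.0002
finger_force: 1.3
```

>>> drive_tool(offset=[[0, 0.6, 0], [0, 1.2, 0], [0.1, 1.8, 0], [0.1, 2.4, 0], [0.1, 2.4, 0]], spin=[0, 0, 0, 0, 0], fingers=[0, 0, 0, 0, 0])

```text
clock: 15.52
position: [0.6028, -0.0811, 0.0733]
eef_rot: [180.0, -0.0, 177.4]
wrist_force: [0.1, -1.7, 1.5]
width: -0.0001
finger_force: 1.4
```

>>> drive_tool(offset=[[0, 0.6, 0], [0, 1.2, 0], [0.1, 1.8, 0], [0.1, 2.4, 0], [0.1, 2.4, 0]], spin=[0, 0, 0, 0, 0], fingers=[0, 0, 0, 0, 0])

```text
clock: 15.93
position: [0.603, -0.0787, 0.0733]
eef_rot: [180.0, 0.0, 177.4]
wrist_force: [1.1, -2.2, 1.9]
width: 0.0001
finger_force: 1.4
```

>>> drive_tool(offset=[[0, 0.5, 0], [0, 1, 0], [0.1, 1.5, 0], [0.1, 2, 0]], spin=[0, 0, 0, 0], fingers=[0, 0, 0, 0])

```text
clock: 16.27
position: [0.6031, -0.0769, 0.0733]
eef_rot: [-180.0, 0.0, 177.4]
wrist_force: [0.8, -2.4, 1.9]
width: 0.0002
finger_force: 1.6
```

Run:
```python
from h import *
ims=[]
for c,m in [('side',24)]:
    im=snap(c,c+'6.png'); u=px(c,[(.61,.12,.06)]).mean(0).astype(int)
    ims.append(cv2.resize(im[u[1]-m:u[1]+m,u[0]-m:u[0]+m,::-1],(500,500),interpolation=cv2.INTER_CUBIC))
cv2.imwrite('pics/c6.png',np.hstack(ims))
```

```text
(no output)
```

View pics/c6.png

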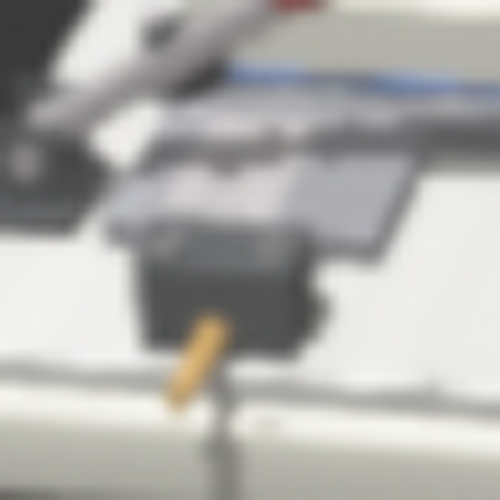

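>>> drive_tool(offset=[[0, 0.5, 0], [0, 1, 0], [0.1, 1.5, 0], [0.1, 2, 0]], spin=[0, 0, 0, 0], fingers=[0, 0, 0, 0])

```text
clock: 16.65
position: [0.6032, -0.0749, 0.0733]
eef_rot: [-180.0, -0.0, 177.4]
wrist_force: [-0.2, -2.4, 2.2]
width: -0.0002
finger_force: 1.6
```

>>> drive_tool(offset=[[0, 0.5, 0], [0, 1, 0], [0.1, 1.5, 0], [0.1, 2, 0]], spin=[0, 0, 0, 0], fingers=[0, 0, 0, 0])

```text
clock: 16.98
position: [0.6033, -0.0729, 0.0733]
eef_rot: [-180.0, -0.0, 177.4]
wrist_force: [0.3, -2.9, 1.8]
width: -0.0001
finger_force: 1.6
```

>>> drive_tool(offset=[[0, 0.5, 0], [0, 1, 0], [0.1, 1.5, 0], [0.1, 2, 0]], spin=[0, 0, 0, 0], fingers=[0, 0, 0, 0])

```text
clock: 17.32
position: [0.6034, -0.0709, 0.0733]
eef_rot: [-180.0, -0.0, 177.4]
wrist_force: [0.3, -2.5, 1.6]
width: 0.0002
finger_force: 1.6
```

>>> drive_tool(offset=[[0, 0.5, 0], [0, 1, 0], [0.1, 1.5, 0], [0.1, 2, 0]], spin=[0, 0, 0, 0], fingers=[0, 0, 0, 0])

```text
clock: 17.65
position: [0.6034, -0.0688, 0.0733]
eef_rot: [-180.0, -0.0, 177.4]
wrist_force: [-0.1, -2.9, 2.0]
width: -0.0001
finger_force: 1.6
```

>>> drive_tool(offset=[[0, 0.5, 0], [0, 1, 0], [0.1, 1.5, 0], [0.1, 2, 0]], spin=[0, 0, 0, 0], fingers=[0, 0, 0, 0])

```text
clock: 17.98
position: [0.6036, -0.0669, 0.0733]
eef_rot: [-180.0, 0.0, 177.4]
wrist_force: [0.3, -2.7, 1.6]
width: -0.0
finger_force: 1.7
```

>>> drive_tool(offset=[[0, 0.5, 0], [0, 1, 0], [0.1, 1.5, 0], [0.1, 2, 0]], spin=[0, 0, 0, 0], fingers=[0, 0, 0, 0])

```text
clock: 18.32
position: [0.6036, -0.0649, 0.0733]
eef_rot: [-180.0, -0.0, 177.4]
wrist_force: [-0.3, -2.6, 2.1]
width: -0.0001
finger_force: 1.7
```

Run:
```python
from h import *
for c in ['scene','side']:
    env.read_camera(c)
    for n in ['end_stop','rack','edge_left','edge_right','ear_end']:
        print(c,n,[(np.round(d['point'],4).tolist(),round(d['conf'],2)) for d in env.tip_of(c,n) if d['point'][2]>.03][:2])
```

```text
scene end_stop [([0.6111, 0.1302, 0.0544], 0.47)]
scene rack [([0.6031, 0.0086, 0.0488], 0.75)]
scene edge_left [([0.6433, 0.0523, 0.0517], 0.69)]
scene edge_right [([0.6414, -0.0363, 0.0544], 0.87)]
scene ear_end [([0.6085, 0.124, 0.0567], 0.77)]
side end_stop [([0.6091, 0.1345, 0.05], 0.65), ([0.643, -0.038, 0.0536], 0.33)]
side rack [([0.603, 0.0101, 0.0525], 0.83)]
side edge_left [([0.6455, 0.0522, 0.0517], 0.97)]
side edge_right [([0.6477, -0.0389, 0.0535], 0.6)]
side ear_end []
```

>>> drive_tool(offset=[[0, 0.5, 0], [0, 1, 0], [0.1, 1.5, 0], [0.1, 1.5, 0]], spin=[0, 0, 0, 0], fingers=[0, 0, 0, 0])

```text
clock: 19.25
position: [0.6037, -0.0634, 0.0733]
eef_rot: [-180.0, -0.0, 177.4]
wrist_force: [0.1, -1.6, 2.0]
width: 0.0
finger_force: 1.6
```

>>> drive_tool(offset=[[0, 0.5, 0], [0, 1, 0], [0.1, 1.5, 0], [0.1, 1.5, 0]], spin=[0, 0, 0, 0], fingers=[0, 0, 0, 0])

```text
clock: 19.58
position: [0.6038, -0.0618, 0.0733]
eef_rot: [180.0, -0.0, 177.4]
wrist_force: [-0.3, -1.4, 2.4]
width: -0.0003
finger_force: 1.6
```

>>> drive_tool(offset=[[0, 0.5, 0], [0, 1, 0], [0.1, 1.5, 0], [0.1, 1.5, 0]], spin=[0, 0, 0, 0], fingers=[0, 0, 0, 0])

```text
clock: 19.92
position: [0.604, -0.0604, 0.0733]
eef_rot: [-180.0, -0.0, 177.4]
wrist_force: [0.1, -2.5, 2.7]
width: -0.0002
finger_force: 1.8
```

>>> drive_tool(offset=[[0, 0.5, 0], [0, 1, 0], [0, 1.5, 0], [0, 1.5, 0]], spin=[0, 0, 0, 0], fingers=[0, 0, 0, 0])

```text
clock: 20.25
position: [0.604, -0.0602, 0.0733]
eef_rot: [-179.8, -0.0, 177.3]
wrist_force: [-1.0, -7.2, 2.5]
width: -0.0
finger_force: 3.4
```

>>> drive_tool(offset=[[0, -3, 0], [0, -26, 0], [-35, -26, 0], [-70, -26, 0], [-88, -26, 0]], spin=[0, 0, 0, 0, 0], fingers=[0, 0, 0, 0, 0])

```text
clock: 20.67
position: [0.5112, -0.0833, 0.072]
eef_rot: [179.8, -0.3, 177.4]
wrist_force: [-0.7, 1.0, -0.4]
width: 0.0001
finger_force: 0.0
```

>>> drive_tool(offset=[[0, 5, 0], [0, 40, 0], [0, 80, 0], [5, 85, 0], [15, 85, 0]], spin=[0, 0, 0, 0, 0], fingers=[0, 0, 0, 0, 0])

```text
clock: 21.08
position: [0.5299, 0.0037, 0.073]
eef_rot: [179.9, -0.1, 177.7]
wrist_force: [0.6, -0.7, -0.4]
width: 0.0002
finger_force: 0.0
```

>>> drive_tool(offset=[[2, 0, 0], [4, 0, 0], [6, 0, 0], [8, 0, 0], [10, 0, 0]], spin=[0, 0, 0, 0, 0], fingers=[0, 0, 0, 0, 0])

```text
clock: 21.5
position: [0.5408, -0.0003, 0.0731]
eef_rot: [180.0, -0.0, 177.3]
wrist_force: [0.1, -0.8, -0.7]
width: -0.0002
finger_force: 0.0
```

Run:
```python
from h import *
for c in ['scene','side']:
    env.read_camera(c)
    for n in ['rack','edge_left','edge_right','ear_end']:
        print(c,n,[(np.round(d['point'],4).tolist(),round(d['conf'],2)) for d in env.tip_of(c,n) if d['point'][2]>.03][:2])
```

```text
scene rack [([0.6024, 0.0099, 0.0517], 0.91)]
scene edge_left []
scene edge_right [([0.6427, -0.0328, 0.055], 0.75)]
scene ear_end [([0.6083, 0.1225, 0.054], 0.96)]
side rack [([0.6026, 0.0155, 0.0492], 0.85)]
side edge_left [([0.644, 0.0591, 0.053], 0.7)]
side edge_right [([0.6452, -0.0316, 0.055], 0.85)]
side ear_end [([0.6108, 0.1238, 0.0548], 0.61)]
```

>>> drive_tool(offset=[[1, 0, 0], [2, 0, 0], [3, 0, 0], [4, 0, 0], [4, 0, 0]], spin=[0, 0, 0, 0, 0], fingers=[0, 0, 0, 0, 0])

```text
clock: 22.42
position: [0.5453, 0.0001, 0.0733]
eef_rot: [180.0, 0.0, 177.4]
wrist_force: [0.5, 0.2, 0.2]
width: -0.0002
finger_force: 0.0
```

>>> drive_tool(offset=[[0.5, 0, 0], [1, 0, 0], [1.5, 0, 0], [1.5, 0, 0]], spin=[0, 0, 0, 0], fingers=[0, 0, 0, 0])

```text
clock: 22.75
position: [0.5466, 0.0001, 0.0733]
eef_rot: [-180.0, 0.0, 177.4]
wrist_force: [-0.6, -0.4, 0.2]
width: 0.0002
finger_force: 0.0
```

>>> drive_tool(offset=[[0.5, 0, 0], [1, 0, 0], [1.5, 0, 0], [1.5, 0, 0]], spin=[0, 0, 0, 0], fingers=[0, 0, 0, 0])

```text
clock: 23.08
position: [0.5473, 0.0001, 0.0731]
eef_rot: [-180.0, -0.1, 177.4]
wrist_force: [-2.0, 0.6, 1.9]
width: 0.0002
finger_force: 1.1
```

>>> drive_tool(offset=[[0.4, 0, 0], [0.8, 0, 0], [0.8, 0, 0]], spin=[0, 0, 0], fingers=[0, 0, 0])

```text
clock: 23.33
position: [0.5478, -0.0, 0.0731]
eef_rot: [-180.0, -0.1, 177.4]
wrist_force: [-4.7, -0.8, 2.7]
width: -0.0002
finger_force: 2.3
```

>>> drive_tool(offset=[[0.4, 0, 0], [0.8, 0, 0], [0.8, 0, 0]], spin=[0, 0, 0], fingers=[0, 0, 0])

```text
clock: 23.58
position: [0.548, 0.0001, 0.073]
eef_rot: [-180.0, -0.2, 177.4]
wrist_force: [-6.5, -1.2, 4.4]
width: -0.0003
finger_force: 3.2
```

>>> drive_tool(offset=[[-3, 0, 0], [-33, 0, 0], [-33, -5, 0], [-33, -40, 0], [-33, -75, 0]], spin=[0, 0, 0, 0, 0], fingers=[0, 0, 0, 0, 0])

```text
clock: 24.0
position: [0.5173, -0.0745, 0.0736]
eef_rot: [180.0, 0.1, 177.6]
wrist_force: [1.4, -0.1, -0.2]
width: 0.0002
finger_force: 0.0
```

>>> drive_tool(offset=[[0, -10, 0], [10, -10, 0], [50, -10, 0], [88, -10, 0], [88, -10, 0]], spin=[0, 0, 0, 0, 0], fingers=[0, 0, 0, 0, 0])

```text
clock: 24.42
position: [0.6132, -0.086, 0.0744]
eef_rot: [-180.0, 0.6, 177.4]
wrist_force: [0.8, 0.1, 0.1]
width: 0.0004
finger_force: 0.0
```

>>> drive_tool(offset=[[0, 4, 0], [0, 8, 0], [0, 12, 0], [0, 16, 0], [0, 19, 0]], spin=[0, 0, 0, 0, 0], fingers=[0, 0, 0, 0, 0])

```text
clock: 24.83
position: [0.6037, -0.0651, 0.0734]
eef_rot: [180.0, -0.0, 177.4]
wrist_force: [0.1, -0.3, -1.4]
width: 0.0002
finger_force: 0.0
```

>>> drive_tool(offset=[[0, 0.8, 0], [0, 1.6, 0], [0, 2.4, 0], [0, 2.4, 0]], spin=[0, 0, 0, 0], fingers=[0, 0, 0, 0])

```text
clock: 25.17
position: [0.6045, -0.0635, 0.0734]
eef_rot: [-180.0, 0.0, 177.4]
wrist_force: [-0.8, 0.2, 0.1]
width: 0.0002
finger_force: 0.0
```

>>> drive_tool(offset=[[0, 0.8, 0], [0, 1.6, 0], [0, 2.4, 0], [0, 2.4, 0]], spin=[0, 0, 0, 0], fingers=[0, 0, 0, 0])

```text
clock: 25.5
position: [0.6045, -0.061, 0.0733]
eef_rot: [180.0, -0.0, 177.4]
wrist_force: [-0.3, -0.0, 0.7]
width: -0.0001
finger_force: 0.0
```

>>> drive_tool(offset=[[0, 0.5, 0], [0, 1.0, 0], [0, 1.0, 0]], spin=[0, 0, 0], fingers=[0, 0, 0])

```text
clock: 25.75
position: [0.6046, -0.0604, 0.0734]
eef_rot: [-180.0, 0.0, 177.4]
wrist_force: [-0.6, -1.6, -0.4]
width: -0.0002
finger_force: 0.6
```

>>> drive_tool(offset=[[0, 0.4, 0], [0, 0.8, 0], [0, 0.8, 0]], spin=[0, 0, 0], fingers=[0, 0, 0])

```text
clock: 26.0
position: [0.6046, -0.0602, 0.0734]
eef_rot: [-179.9, 0.0, 177.3]
wrist_force: [-0.6, -5.2, 0.7]
width: -0.0001
finger_force: 2.4
```

>>> drive_tool(offset=[[0, -3, 0], [0, -20, 5], [0, -20, 45], [0, -20, 85], [0, -20, 112]], spin=[0, 0, 0, 0, 0], fingers=[0, 0, 0, 0, 0])

```text
clock: 26.42
position: [0.6053, -0.079, 0.1882]
eef_rot: [179.9, 0.1, 177.4]
wrist_force: [-0.2, -1.1, 1.3]
width: -0.0002
finger_force: 0.0
```

>>> drive_tool(offset=[[-5, 35, 0], [-10, 75, 0], [-16, 115, 0], [-22, 150, 0], [-22, 176, 0]], spin=[0, 0, 0, 0, 0], fingers=[0, 0, 0, 0, 0])

```text
clock: 26.83
position: [0.5808, 0.1002, 0.1853]
eef_rot: [179.8, -0.1, 177.5]
wrist_force: [0.4, -0.1, -0.1]
width: 0.0001
finger_force: 0.0
```

>>> drive_tool(offset=[[0, 0, 0], [0, 0, -3], [0, 0, -6], [0, 0, -9], [0, 0, -12]], spin=[0, 0, 0, 0, 0], fingers=[0, 0, 0, 0, 0])

```text
clock: 27.25
position: [0.5825, 0.0956, 0.1726]
eef_rot: [180.0, -0.0, 177.3]
wrist_force: [1.0, -0.1, 1.4]
width: -0.0002
finger_force: 0.0
```

Run:
```python
from h import *
ims=[]
for c,m in [('scene',45),('side',45)]:
    im=snap(c,c+'7.png'); u=px(c,[(.59,.09,.10)]).mean(0).astype(int)
    ims.append(cv2.resize(im[u[1]-m:u[1]+m,u[0]-m:u[0]+m,::-1],(400,400),interpolation=cv2.INTER_CUBIC))
    for n in ['rack','edge_left','edge_right','clamp_grip']:
        print(c,n,[(np.round(d['point'],4).tolist(),round(d['conf'],2)) for d in env.tip_of(c,n) if d['point'][2]>.03][:2])
cv2.imwrite('pics/c7.png',np.hstack(ims))
```

```text
scene rack [([0.6029, 0.0118, 0.0504], 0.73)]
scene edge_left [([0.6428, 0.0564, 0.0517], 0.66)]
scene edge_right []
scene clamp_grip [([0.5912, 0.0985, 0.1317], 0.42), ([0.6421, -0.0363, 0.055], 0.3)]
side rack [([0.6031, 0.0137, 0.0506], 0.63)]
side edge_left [([0.6428, 0.0601, 0.051], 0.91)]
side edge_right [([0.6473, -0.0376, 0.0549], 0.64)]
side clamp_grip [([0.586, 0.0962, 0.1313], 0.49)]
```

View pics/c7.png

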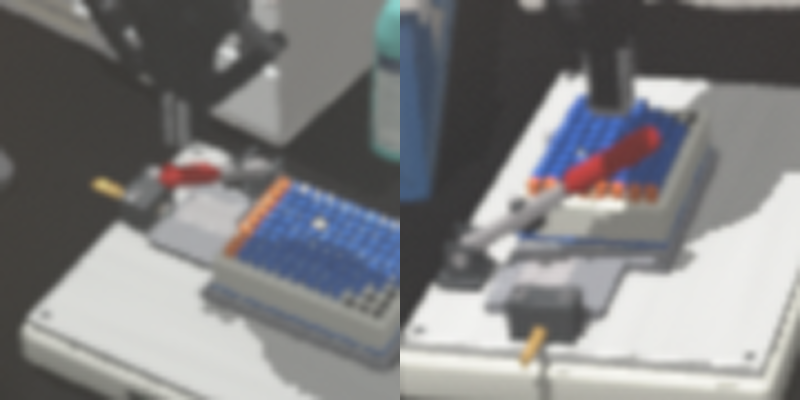

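The fingers are over the red grip: scene crop finger (175,125) with grip (190,175), side crop finger (610,95) with grip (615,160). The rack stands flat, with its ear against the stop block. Pressing down along the lever's arc.

>>> drive_tool(offset=[[0, 0, -3], [0, 0, -6], [0, 0, -9], [0, 0, -12], [-1, 0, -14]], spin=[0, 0, 0, 0, 0], fingers=[0, 0, 0, 0, 0])

```text
clock: 28.17
position: [0.5815, 0.0967, 0.1587]
eef_rot: [-180.0, -0.0, 177.4]
wrist_force: [-0.5, 0.4, 2.4]
width: 0.0004
finger_force: 1.1
```

>>> drive_tool(offset=[[-1, 0, -2], [-2, 0, -4], [-4, 0, -7], [-6, 0, -10], [-8, 0, -13]], spin=[0, 0, 0, 0, 0], fingers=[0, 0, 0, 0, 0])

```text
clock: 28.58
position: [0.5738, 0.0969, 0.1462]
eef_rot: [180.0, 0.1, 177.4]
wrist_force: [1.8, 1.5, 2.0]
width: 0.0001
finger_force: 1.0
```

>>> drive_tool(offset=[[-1, 0, -3], [-3, 0, -6], [-4, 0, -9], [-5, 0, -12], [-6, 0, -15]], spin=[0, 0, 0, 0, 0], fingers=[0, 0, 0, 0, 0])

```text
clock: 29.0
position: [0.5671, 0.0967, 0.1308]
eef_rot: [-180.0, -0.0, 177.4]
wrist_force: [-0.6, 0.1, 3.4]
width: -0.0002
finger_force: 1.1
```

>>> drive_tool(offset=[[-1, 0, -3], [-2, 0, -6], [-3, 0, -9], [-4, 0, -12], [-5, 0, -15]], spin=[0, 0, 0, 0, 0], fingers=[0, 0, 0, 0, 0])

```text
clock: 29.42
position: [0.5624, 0.0967, 0.1159]
eef_rot: [180.0, -0.0, 177.4]
wrist_force: [-0.3, 1.5, 1.5]
width: -0.0002
finger_force: 1.1
```

>>> drive_tool(offset=[[0, 0, -2], [-1, 0, -4], [-1, 0, -6], [-2, 0, -8], [-2, 0, -10]], spin=[0, 0, 0, 0, 0], fingers=[0, 0, 0, 0, 0])

```text
clock: 29.83
position: [0.5607, 0.0967, 0.1062]
eef_rot: [-180.0, 0.0, 177.4]
wrist_force: [0.3, 1.4, 1.9]
width: -0.0002
finger_force: 1.0
```

>>> drive_tool(offset=[[0, 0, -1.5], [0, 0, -3], [0, 0, -4.5], [-1, 0, -6], [-1, 0, -7]], spin=[0, 0, 0, 0, 0], fingers=[0, 0, 0, 0, 0])

```text
clock: 30.25
position: [0.5598, 0.0967, 0.0992]
eef_rot: [180.0, 0.0, 177.4]
wrist_force: [0.4, -0.1, 2.0]
width: -0.0001
finger_force: 1.0
```

>>> drive_tool(offset=[[0, 0, -0.7], [0, 0, -1.4], [0, 0, -2], [0, 0, -2]], spin=[0, 0, 0, 0], fingers=[0, 0, 0, 0])

```text
clock: 30.58
position: [0.5596, 0.0967, 0.0972]
eef_rot: [-180.0, -0.0, 177.4]
wrist_force: [1.1, 0.6, 1.1]
width: -0.0001
finger_force: 0.5
```

>>> drive_tool(offset=[[0, 0, -0.7], [0, 0, -1.4], [0, 0, -2], [0, 0, -2]], spin=[0, 0, 0, 0], fingers=[0, 0, 0, 0])

```text
clock: 30.92
position: [0.5594, 0.0967, 0.0951]
eef_rot: [180.0, -0.0, 177.4]
wrist_force: [0.4, 0.8, -0.2]
width: -0.0004
finger_force: 0.4
```

>>> drive_tool(offset=[[0, 0, -0.6], [0, 0, -1.2], [0, 0, -1.8], [0, 0, -1.8]], spin=[0, 0, 0, 0], fingers=[0, 0, 0, 0])

```text
clock: 31.25
position: [0.5594, 0.0967, 0.0942]
eef_rot: [-180.0, -0.0, 177.4]
wrist_force: [-3.4, 1.1, 8.1]
width: 0.0005
finger_force: 4.2
```

Run:
```python
from h import *
s=env.observe(); print({k:np.round(s[k],3) for k in ['position','wrist_force','moment']})
ims=[]
for c,m in [('scene',32),('side',32)]:
    im=snap(c,c+'8.png'); u=px(c,[(.59,.09,.08)]).mean(0).astype(int)
    ims.append(cv2.resize(im[u[1]-m:u[1]+m,u[0]-m:u[0]+m,::-1],(400,400),interpolation=cv2.INTER_CUBIC))
    for n in ['rack','edge_left','edge_right','ear_end','clamp_grip','clamp_foot']:
        print(c,n,[(np.round(d['point'],4).tolist(),round(d['conf'],2)) for d in env.tip_of(c,n) if d['point'][2]>.03][:2])
cv2.imwrite('pics/c8.png',np.hstack(ims))
```

```text
{'position': array([0.559, 0.097, 0.094]), 'wrist_force': array([-3.365,  1.056,  8.059]), 'moment': array([0.088, 0.62 , 0.03 ])}
scene rack [([0.601, 0.0089, 0.0518], 0.81)]
scene edge_left [([0.6441, 0.0568, 0.0511], 0.6), ([0.6426, -0.0347, 0.054], 0.49)]
scene edge_right [([0.6422, -0.0338, 0.0531], 0.92)]
scene ear_end [([0.6098, 0.1257, 0.0547], 0.9), ([0.6127, 0.1325, 0.0541], 0.33)]
scene clamp_grip [([0.5696, 0.0988, 0.0786], 0.42)]
scene clamp_foot [([0.6426, -0.0318, 0.055], 0.72)]
side rack [([0.6004, 0.0148, 0.0516], 0.69)]
side edge_left [([0.6437, 0.0553, 0.0557], 0.84), ([0.6104, 0.1221, 0.0519], 0.62)]
side edge_right [([0.6444, -0.0384, 0.053], 0.68)]
side ear_end []
side clamp_grip [([0.5655, 0.0944, 0.0772], 0.56)]
side clamp_foot []
```

View pics/c8.png

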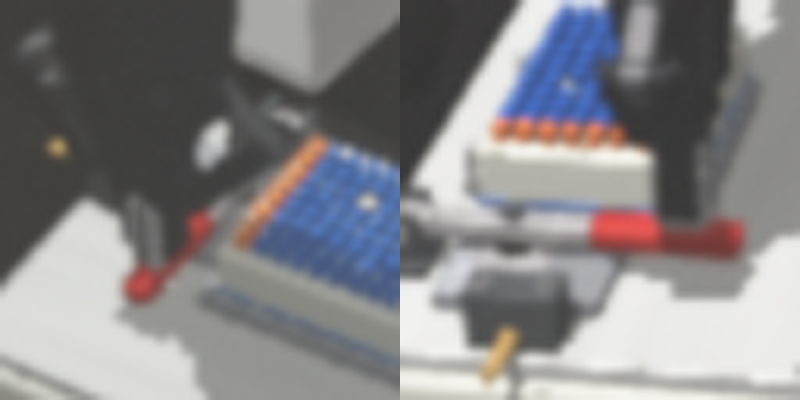

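The lever is down: side crop shows the grip at (665,232), level, and the foot on the ear at (515,225). I'll press slightly harder, then retreat straight up.

>>> drive_tool(offset=[[0, 0, -0.4], [0, 0, -0.6], [0, 0, -0.6]], spin=[0, 0, 0], fingers=[0, 0, 0])

```text
clock: 32.2
position: [0.5594, 0.0967, 0.0941]
eef_rot: [-180.0, 0.0, 177.4]
wrist_force: [-4.2, 1.5, 11.7]
width: 0.0001
finger_force: 6.2
```

>>> drive_tool(offset=[[0, 0, 2], [0, 0, 12], [0, 0, 45], [0, 0, 85], [-20, 0, 120]], spin=[0, 0, 0, 0, 0], fingers=[0, 0, 0, 0, 0])

```text
clock: 32.62
position: [0.5421, 0.0963, 0.2149]
eef_rot: [-180.0, 0.2, 177.3]
wrist_force: [1.3, -0.5, 1.5]
width: 0.0
finger_force: 0.0
```

>>> drive_tool(offset=[[-30, 0, 20], [-60, 0, 30], [-90, 0, 30], [-90, 0, 30], [-90, 0, 30]], spin=[0, 0, 0, 0, 0], fingers=[0, 0, 0, 0, 0])

```text
clock: 33.03
position: [0.4484, 0.0967, 0.2436]
eef_rot: [-180.0, 0.0, 177.4]
wrist_force: [1.5, -0.2, 0.7]
width: -0.0001
finger_force: 0.0
```

Run:
```python
from h import *
print(env.observe()['wrist_force'])
ims=[]
for c,p,m in [('scene',(.60,.03,.07),50),('side',(.60,.03,.07),50)]:
    im=snap(c,c+'9.png'); u=px(c,[p]).mean(0).astype(int)
    ims.append(cv2.resize(im[u[1]-m:u[1]+m,u[0]-m:u[0]+m,::-1],(400,400),interpolation=cv2.INTER_CUBIC))
    for n in ['rack','edge_left','edge_right','ear_end','clamp_grip']:
        print(c,n,[(np.round(d['point'],4).tolist(),round(d['conf'],2)) for d in env.tip_of(c,n) if d['point'][2]>.03][:2])
cv2.imwrite('pics/c9.png',np.hstack(ims))
```

```text
[ 1.52038671 -0.2034379   0.70230066]
scene rack [([0.6018, 0.0117, 0.0512], 0.73)]
scene edge_left [([0.6413, 0.0565, 0.0525], 0.92)]
scene edge_right [([0.6447, -0.0316, 0.0541], 0.9)]
scene ear_end [([0.6069, 0.1242, 0.0565], 0.82)]
scene clamp_grip [([0.5685, 0.096, 0.0769], 0.76)]
side rack [([0.6019, 0.0109, 0.0483], 0.89)]
side edge_left [([0.6469, 0.058, 0.0519], 0.57)]
side edge_right [([0.6474, -0.0352, 0.0554], 0.91)]
side ear_end [([0.6119, 0.1227, 0.0551], 0.71)]
side clamp_grip [([0.5659, 0.0946, 0.0777], 0.9)]
```

View pics/c9.png

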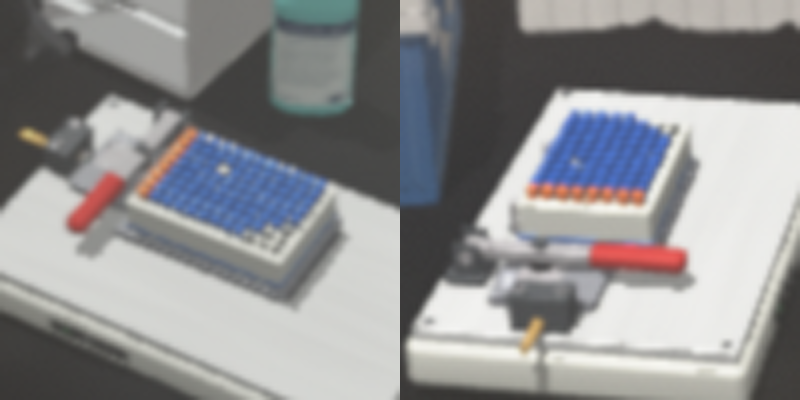

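The rack sits square and flat and the lever is down: grip at scene crop (95,200) and side crop (640,257). The gripper is clear, so I'm handing the job in.

```bash
python3 -c "
from bench import env
print(env.sign_off())"
```

```text
the job is handed in; nothing more can be done
None
```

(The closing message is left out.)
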